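# Offer the catch-all, handle first, with the cedar ball resting in its middle

## Robot

A 6-joint arm with a two-finger parallel gripper is mounted at the origin on the work surface. World frame = base frame: x ahead of the robot, y to its left, z up, the work surface at z = 0. Lengths are in m, angles in rad, forces in N, time in s.
With the tool pointing down it reaches from about 0.3 to 0.775 m from the base axis. Payload 14.6 kg.
Tool frame: the origin (TCP) lies at the very end of the fingers, on their centre line; the grasp point (between the pads) lies 19 mm behind it; x points along the fingers, y is the direction in which the jaws open and shut, and the axes are right-handed (so a half turn about x gives the same grasp; the last joint's range is limited). The gripper opens to 94 mm and grips with 3 to 60 N. Pads are 16 mm wide; open, the fingers measure 119 mm over their backs; the gripper's body (75 mm by 177 mm) begins 78 mm behind the grasp point.
Start: joints at [-1.184, 0.3, 1.521, -0, 1.321, -0.067], TCP at [0.241, -0.494, 0.205] pointing down, gripper open.
Joint ranges: [-3.03, 3.03], [-0.79, 2.21], [0.23, 2.52], [-1.04, 4.18], [0, 3.07], [-2.55, 2.55]. Speed limits (rad/s): [2.22, 2.22, 2.57, 3.14, 3.14, 3.14].

## Interface

Orientations are given as [roll, pitch, yaw] about the fixed x, y, z axes, in that order (R = Rz(yaw) Ry(pitch) Rx(roll)).
In Python, from station import ctrl, viewer, hand_in gives the robot as it stands. The module is installed in compiled form; this text tells all that it offers.
- The arm moves only by the tool play_rows, never from a script. Its argument "deltas" is a list that holds one entry, the list of rows, each a list of 7 numbers: the shift along the tool's x, y, z in mm, then the turn, a rotation vector about the tool's x, y, z in rad, then the finger opening in mm, from 0 to 94. In form: [[[dx, dy, dz, ax, ay, az, gripper], ...]]. A call has 1 to 10 rows; each row shifts and turns the commanded pose from where the row before left it, along the tool's axes as they then stand; what a row does not reach is not made up. A row lasts 1/10 s, in which the tool goes at most 50 mm and 8.59 degrees, less where a joint would pass 70% of its speed; a pose out of reach is approached as far as the arm can. A call with a gripper value outside its range is refused whole. The fingers move at their own pace and stop on an object; "grip_force" is the grip in N (left out, the last holds). Time passes only in rows, so rows that do not move let the fingers close. It gives the time, the measured TCP pose, the force and the opening at its end, in the units of the state.
- ctrl.get_obs(): the state, without advancing time (a new reading comes with each control period).
- viewer.camera(name): name is "scene" or "top" or "wrist"; returns a dict with "img" (384x512x3 uint8, red, green, blue), "fx", "fy", "cx", "cy" (pixels), "distortion" ([k1, k2, p1, p2, k3] as OpenCV has them; the pictures are not rectified), "rvec" (rotation vector, rad) and "tvec" (3), from world to camera coordinates, as OpenCV has them. Camera axes: x right, y down, z forward; pixel columns grow to the right and rows downward; lengths in m; the calibration is good to about 2 mm. A picture is of the moment at which its call begins. There is no depth.
- hand_in(): hands the job in, once; it reports no verdict.
The state is a dict: "time_s": time; "qpos": joint angles; "joint_vel": joint speeds; "tau": joint torques, N m; "ee_pos": TCP position; "eef_rot": TCP orientation; "force": force on the tool from outside, world axes, zero at the start; "moment": the same for the moment, N m; "grip_width": finger opening in m.
Only numpy, scipy, OpenCV 4.12 (cv2) and the standard library are available. Lean on these libraries where they do the work, as an engineer would, in place of code of your own. Each camera call takes 0.05 s, during which the arm holds its last target.

## Task

Take the slate grey catch-all by its rim, lift it clear of the console before shifting or turning it (its bare foot scratches the oak), then turn it about a quarter turn so that its loop handle points straight out to the room, square to the console's front edge, for someone standing there to take. Keep it level all the way so that the loose cedar ball stays in its middle, touch neither the ball nor the loop handle, and leave the other things on the console where they are. Finish still holding the dish, steady and level, at least 10 cm above the console top: do not put it down or let go.

Things in the scene. Friction and masses are not known exactly. Their poses are not given: they have to be found in the camera images.
- catchall: Round slate grey stoneware dish, 144 mm across, 44 mm high, 0.36 kg, on bare oak. Rim: upright wall 8 mm thick (outer radius 72, inner 64 mm), straight from 20 mm up to 44 mm. Dished floor: 5 mm above the underside in the middle, 16 mm at the rim. Origin: centre of the underside; z up; x points along the loop handle, at first roughly to +y (left).
- catchall_rim (a point): Middle of the top edge of the dish's rim, on the far side from the handle: 68 mm from the dish's centre along its -x, 44 mm above its underside; axes as the dish's. A good place to pinch across the 8 mm wall, one finger inside, one outside, with free room beside it. Gripped there with 25 to 60 N the dish stays in line with the fingers, without sagging.
- catchall_handle: The catch-all's loop handle, part of the dish: a flat horizontal loop of round bar 10 mm thick, 44 mm wide, standing out from the rim to 120 mm from the dish's centre. Origin: middle of the loop, 92 mm from the dish's centre along the dish's x axis and 30 mm above the underside; axes as the dish's.
- ball: A turned cedar ball, 38 mm across, 12 g, lying loose in the middle of the dish and rolling easily. Origin at the centre of the ball (24 mm above the dish's underside when centred); the axes turn with it.
- console_top (a point): A point on the fixed oak console's top (z = 0), straight ahead of the robot and 0.38 m from its base, on the robot's side of the dish. Its x axis (the same as world +x) points straight out to the room, square to the console's front edge. That edge, with the drawer and its round white ceramic knob below, is the console's far side, 0.45 m further along +x; the room lies beyond it.
- car_key: Chrome car key lying flat, 100 x 34 x 13 mm, blade along its x. Origin: under its middle. Leave alone.
- garage_remote: White plastic garage remote lying flat, 68 x 40 x 16 mm, long side along its x. Origin: centre of its underside. Leave alone.
- reading_glasses: Folded reading glasses standing on the lower edge of their frame, 134 mm long (along their y), 20 mm deep, 38 mm high. Origin: under the frame's middle. Leave alone.
- cedar_box: Small closed cedar box, 130 x 90 x 55 mm high, to the robot's right. Origin: centre of its underside. Leave alone.
- candle: Candle in a white ceramic cup, 68 mm across, 58 mm high, beyond the dish's handle. Origin: centre of its underside. Leave alone.
- bud_vase: White bud vase with dried stems, 56 mm across, 183 mm high, to the left. Origin: centre of its underside. Leave alone.
Not all that is in view belongs to the job. What is shaped like the ball but black is not meant.

How it is judged:
By the outcome, as a careful person would: the job done as asked, in the order asked, and still so for the second after the job is handed in, while the arm keeps its last pose, push and grip.
It also fails if it takes over 51 s, if anything falls off the work surface, if the arm or the gripper's body presses on something with over 40 N, if the wrist force passes 120 N, or if a joint passes its speed limit or range.

## Working session

There is one attempt and no reset: what is moved stays moved. The work goes in short steps, Python scripts to look and compute and a tool call to move; the robot and the scene stay as the last step left them, time stands still between calls to the robot, and variables do not carry over. Pictures are saved under pics/ and viewed, and the job is handed in when it is done.

Besides the shell and the picture viewer there is one more tool, called after "Call:" as name(argument=value, ...) on one line, values as JSON. play_rows: Moves the arm, as the interface text tells. Its arguments: {"type":"object","properties":{"deltas":{"type":"array","items":{"type":"array","items":{"type":"array","items":{"type":"number"}}}},"grip_force":{"type":"number"}},"required":["deltas"]}

```bash
mkdir -p pics
python3 - <<'E'
from station import ctrl, viewer
import cv2,pickle
o=ctrl.get_obs();print(o)
for n in ("scene","top"):
    c=viewer.camera(n);pickle.dump(c,open(f"{n}0.pkl","wb"))
    cv2.imwrite(f"pics/{n}0.png",cv2.resize(c["img"][:,:,::-1],(800,600)))
    print(n,[c[k] for k in("fx","fy","cx","cy","distortion","rvec","tvec")])
E
```

```text
{'time_s': 0.0, 'qpos': array([-1.18362331e+00,  3.00492536e-01,  1.52156200e+00,  1.16926676e-05,
        1.32067009e+00, -6.66120436e-02]), 'joint_vel': array([-0.00056264, -0.00046357, -0.00059722, -0.00063875,  0.0011431 ,
        0.00152087]), 'tau': array([-3.34359411e-04, -5.31805050e+01, -3.52737665e+01,  7.08302949e-02,
        2.43679667e-02, -9.89232581e-05]), 'ee_pos': array([ 0.24100448, -0.49411027,  0.20488263]), 'eef_rot': array([-1.6474131 ,  1.56966429,  1.94796172]), 'force': array([ 1.16340329, -0.0357746 , -0.45625029]), 'moment': array([-0.01276887, -0.00119285,  0.00937897]), 'grip_width': 0.09410076528238118}
scene [391.37756900759894, 391.37756900759894, 253.7002474172347, 189.7310228598998, array([-0.06430975,  0.        ,  0.        ,  0.        ,  0.        ]), array([ 1.42285579,  1.91556306, -0.9745575 ]), array([ 0.1293262 , -0.2496818 ,  1.50215421])]
top [400.0844755953857, 400.0844755953857, 253.09047454097353, 187.41852028362712, array([-0.05223429,  0.        ,  0.        ,  0.        ,  0.        ]), array([ 2.16097825, -2.17888235,  0.11413985]), array([-0.00426459,  0.54356492,  1.18786023])]
```

View pics/scene0.png

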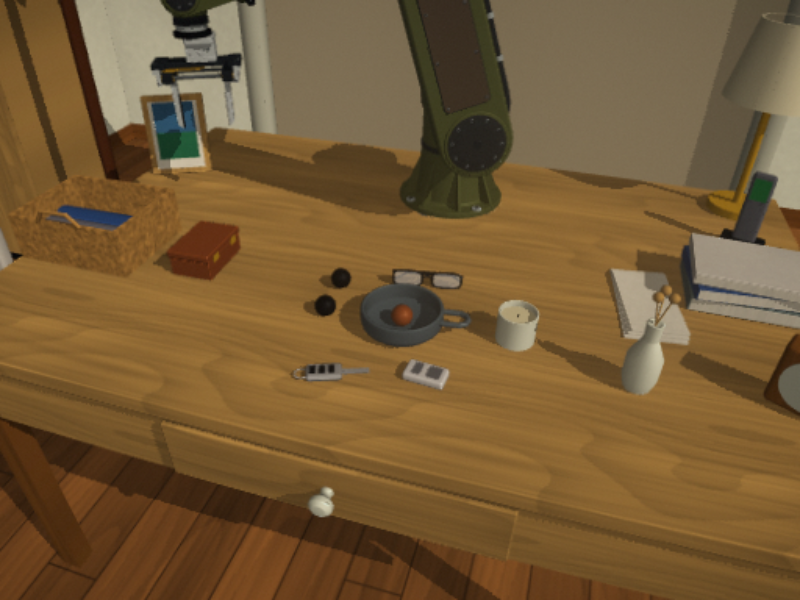

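View pics/top0.png

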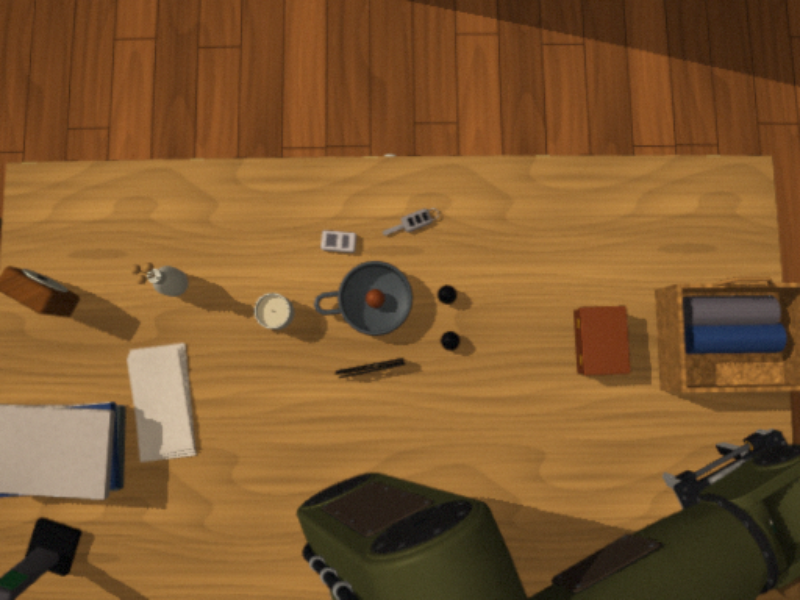

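```bash
cat > h.py <<'E'
import numpy as np,cv2,pickle
from scipy.spatial.transform import Rotation as R
def proj(c,P):
    K=np.array([[c["fx"],0,c["cx"]],[0,c["fy"],c["cy"]],[0,0,1]])
    return cv2.projectPoints(np.array(P,float).reshape(-1,3),c["rvec"],c["tvec"],K,c["distortion"])[0].reshape(-1,2)
def ray(c,uv,z):
    K=np.array([[c["fx"],0,c["cx"]],[0,c["fy"],c["cy"]],[0,0,1]])
    n=cv2.undistortPoints(np.array(uv,float).reshape(-1,1,2),K,c["distortion"]).reshape(-1,2)
    Rm=cv2.Rodrigues(c["rvec"])[0];d=np.c_[n,np.ones(len(n))]@Rm; o=-Rm.T@np.array(c["tvec"]).ravel()
    return o+d*((z-o[2])/d[:,2])[:,None]
def dish(x,y,z,th):
    a=np.linspace(0,2*np.pi,60);o=[]
    for r,h in((.072,.044),(.064,.044)): o.append(np.c_[x+r*np.cos(a),y+r*np.sin(a),z+h+0*a])
    ls=np.array([[.072,.022],[.120,.022],[.120,-.022],[.072,-.022]])@np.array([[np.cos(th),np.sin(th)],[-np.sin(th),np.cos(th)]])
    o.append(np.c_[ls+[x,y],np.full(4,z+.03)]);return o
E
python3 - <<'E'
from h import *
c=pickle.load(open("top0.pkl","rb"));im=c["img"]
x0,y0,w,h=150,120,170,130
cv2.imwrite("pics/topcrop.png",cv2.resize(im[y0:y0+h,x0:x0+w,::-1],None,fx=4.5,fy=4.5,interpolation=cv2.INTER_CUBIC))
print(im[190,255],im[175,215],im[165,210],ray(c,[[240,191]],.044))
E
```

```text
[81 83 81] [176 128  65] [173 127  64] [[0.53138941 0.0306007  0.044     ]]
```

View pics/topcrop.png

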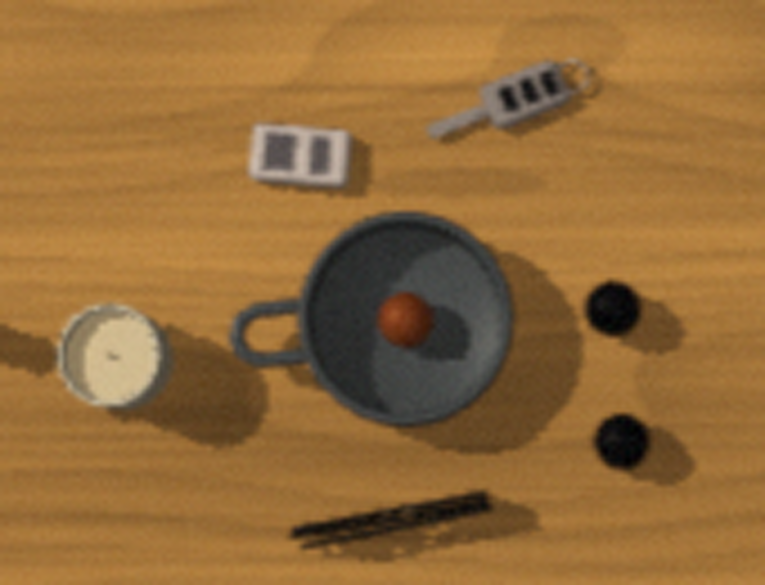

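```bash
cat >> h.py <<'E'
def greymask(im):
    f=im.astype(int); return ((f[...,0]-f[...,2])<25)&(f.max(2)<150)&(f.max(2)>35)
E
python3 - <<'E'
from h import *
from scipy.optimize import minimize
cs=[pickle.load(open(n+"0.pkl","rb")) for n in("top","scene")]
# solid point model of the dish -> silhouettes
def silh(c,x,y,th,S=4,z=0):
    m=np.zeros((384*S,512*S),np.uint8); a=np.linspace(0,2*np.pi,80)
    def loc(P): 
        P=np.array(P);ct,st=np.cos(th),np.sin(th)
        return np.c_[x+P[:,0]*ct-P[:,1]*st,y+P[:,0]*st+P[:,1]*ct,z+P[:,2]]
    body=np.vstack([np.c_[r*np.cos(a),r*np.sin(a),h+0*a] for r,h in((.072,.044),(.072,.02))])
    q=lambda P:np.round(((proj(c,loc(P))+.5)*S-.5)).astype(np.int32)
    cv2.fillConvexPoly(m,cv2.convexHull(q(body)),255)
    # loop centerline: straight to x=.098 then semicircle
    b=np.linspace(np.pi/2,-np.pi/2,20)
    cl=np.vstack([[[.07,.017,.03]],np.c_[.098+.017*np.cos(b),.017*np.sin(b),.03+0*b],[[.07,-.017,.03]]])
    d=.01*c["fx"]/np.linalg.norm(ray(c,[[240,190]],0)[0]+cv2.Rodrigues(c["rvec"])[0].T@np.array(c["tvec"]).ravel())
    cv2.polylines(m,[q(cl)],False,255,int(round(d*S)))
    return cv2.resize(m,(512,384),interpolation=cv2.INTER_AREA)/255.
g0=np.array([.531,.031,1.66])
ms=[]
for c in cs:
    m=greymask(c["img"]); roi=cv2.dilate((silh(c,*g0)>0).astype(np.uint8),np.ones((11,11)))>0
    # fill ball: closed contour
    f=(m&roi).astype(np.uint8); 
    ctr=cv2.minEnclosingCircle(proj(c,[[*g0[:2],.03]]).astype(np.float32))[0]
    cv2.circle(f,(int(ctr[0]),int(ctr[1])),16 if c is cs[0] else 10,1,-1)
    ms.append((f,roi))
for sel in ([0],[1],[0,1]):
    cost=lambda p:sum(((silh(cs[i],*p)-ms[i][0])**2*ms[i][1]).sum() for i in sel)
    r=min((minimize(cost,g0+[0,0,d],method="Nelder-Mead",options=dict(initial_simplex=g0+[0,0,d]+np.array([[0,0,0],[.006,0,0],[0,.006,0],[0,0,.1]]))) for d in(-.1,0,.1)),key=lambda r:r.fun)
    print(sel,r.x,np.degrees(r.x[2]),r.fun,cost(g0))
p=r.x;np.save("dish.npy",p)
ims=[]
for c in cs:
    v=cv2.resize(c["img"][:,:,::-1],None,fx=5,fy=5,interpolation=cv2.INTER_CUBIC)
    s=silh(c,*p)
    for cn in cv2.findContours((cv2.resize(s,None,fx=5,fy=5)>.5).astype(np.uint8),cv2.RETR_CCOMP,2)[0]: cv2.drawContours(v,[cn],-1,(0,255,255),1)
    u=proj(c,[[*p[:2],.03]])[0]*5;u=u.astype(int); ims.append(v[u[1]-220:u[1]+220,u[0]-200:u[0]+200])
cv2.imwrite("pics/fit.png",np.hstack(ims))
t=cs[0];k=lambda pts:np.array(pts)/4.5+[150,120]
print("ball",ray(t,k([[405,320]]),.024));print("blk",ray(t,k([[613,308],[622,441]]),.019))
print("candle",ray(t,k([[112,356]]),.058)); print("remote",ray(t,k([[255,125],[350,130],[345,185],[252,180]]),.016))
print("glasses",ray(t,k([[295,535],[488,500]]),.038)); print("key",ray(t,k([[432,133],[580,75]]),.01))
E
```

```text
[0] [0.53346216 0.03151179 1.66298938] 95.28227280572037 145.68189158016148 180.20698193002693
[1] [0.5374806  0.03174263 1.73498613] 99.40738269741625 99.09325643983084 185.1277508650519
[0, 1] [0.5353472  0.03144071 1.69643936] 97.19881553736268 267.0381084198385 365.3347327950788
ball [[0.53293228 0.03120146 0.024     ]]
blk [[ 0.54044386 -0.11019508  0.019     ]
 [ 0.45010393 -0.11479024  0.019     ]]
candle [[0.50751729 0.22302874 0.058     ]]
remote [[0.66957392 0.1342461  0.016     ]
 [0.66548907 0.06870729 0.016     ]
 [0.6271328  0.07219397 0.016     ]
 [0.63116505 0.13613597 0.016     ]]
glasses [[ 0.38933327  0.10431936  0.038     ]
 [ 0.41137343 -0.02358859  0.038     ]]
key [[ 0.66411484  0.01229559  0.01      ]
 [ 0.70429976 -0.09084115  0.01      ]]
```

View pics/fit.png

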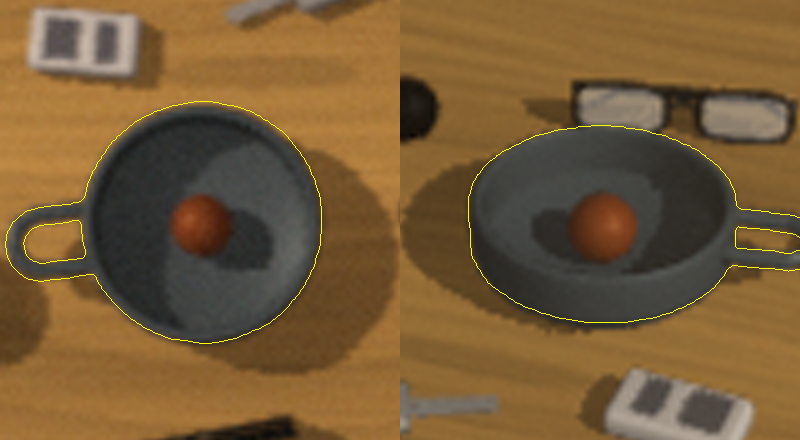

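Run:
```python
from h import *
from station import ctrl
o=ctrl.get_obs();M=R.from_euler("xyz",o["eef_rot"]).as_matrix();print(M.round(3))
c=pickle.load(open("top0.pkl","rb"))
k=lambda pts:np.array(pts)/4.5+[150,120]-0.39
P=ray(c,k([[232,336],[242,303],[243,367],[301,319],[513,319],[407,212],[407,426]]),.03);print(P)
C=np.array([.534,.0312]);print(np.degrees(np.arctan2(*(P[0,:2]-C)[::-1])))
th=np.radians(97);u=np.array([np.cos(th),np.sin(th)]);g=np.r_[C-.068*u,0.15];print(g)
for s in(1,-1):
    T=np.c_[[0,0,-1],np.r_[s*u,0],np.cross([0,0,-1],np.r_[s*u,0])]
    print(s,"shift mm",M.T@(g-o["ee_pos"])*1000,"rot",R.from_matrix(M.T@T).as_rotvec(),"Tq6 guess")
```

```text
[[-0.     0.438 -0.899]
 [ 0.001 -0.899 -0.438]
 [-1.    -0.001 -0.   ]]
[[ 0.52368704  0.14876125  0.03      ]
 [ 0.54597397  0.14211392  0.03      ]
 [ 0.50271631  0.14126135  0.03      ]
 [ 0.53481062  0.10227212  0.03      ]
 [ 0.53364921 -0.04055245  0.03      ]
 [ 0.60708051  0.03048677  0.03      ]
 [ 0.46225762  0.03121804  0.03      ]]
95.01338707545725
[ 0.54228712 -0.03629314  0.15      ]
1 shift mm [  55.26375288 -279.36683727 -471.4878429 ] rot [-2.80995907e+00 -1.45061088e-03  1.51010907e-04] Tq6 guess
-1 shift mm [  55.26375288 -279.36683727 -471.4878429 ] rot [3.31633221e-01 1.06495735e-04 1.02299810e-03] Tq6 guess
```

Call:
play_rows(deltas=[[[0, -10, -17, 0, 0, 0, 40], [0, -20, -34, 0, 0, 0, 40], [0, -20, -34, 0, 0, 0, 40], [0, -20, -34, 0, 0, 0, 40], [0, -20, -34, 0, 0, 0, 40], [0, -20, -34, 0, 0, 0, 40], [0, -20, -34, 0, 0, 0, 40], [0, -20, -34, 0, 0, 0, 40], [0, -20, -34, 0, 0, 0, 40], [0, -20, -34, 0, 0, 0, 40]]])

```text
time_s: 1.1
ee_pos: [0.4487, -0.1804, 0.2053]
eef_rot: [-0.773, 1.571, 2.822]
force: [-0.6, -0.8, -0.6]
grip_width: 0.0403
```

Call:
play_rows(deltas=[[[0, -20, -34, 0, 0, 0, 40], [0, -20, -34, 0, 0, 0, 40], [0, -20, -34, 0, 0, 0, 40], [0, -20, -34, 0, 0, 0, 40], [0, -9, -12, -0.1, 0, 0, 40], [0, 0, 0, -0.14, 0, 0, 40], [0, 0, 0, -0.14, 0, 0, 40], [0, 0, 0, -0.14, 0, 0, 40], [0, 0, 0, -0.14, 0, 0, 40], [0, 0, 0, -0.14, 0, 0, 40]]])

```text
time_s: 2.1
ee_pos: [0.542, -0.0371, 0.2051]
eef_rot: [-1.396, 1.57, 3.005]
force: [-0.0, -0.8, -0.3]
grip_width: 0.0402
```

Call:
play_rows(deltas=[[[0, 0, 0, -0.14, 0, 0, 40], [0, 0, 0, -0.14, 0, 0, 40], [0, 0, 0, -0.14, 0, 0, 40], [0, 0, 0, -0.14, 0, 0, 40], [0, 0, 0, -0.14, 0, 0, 40], [0, 0, 0, -0.14, 0, 0, 40], [0, 0, 0, -0.14, 0, 0, 40], [0, 0, 0, -0.14, 0, 0, 40], [0, 0, 0, -0.14, 0, 0, 40], [0, 0, 0, -0.14, 0, 0, 40]]])

```text
time_s: 3.1
ee_pos: [0.542, -0.0371, 0.2051]
eef_rot: [-2.806, 1.57, 2.995]
force: [0.6, -0.2, -0.3]
grip_width: 0.0399
```

Call:
play_rows(deltas=[[[0, 0, 0, -0.14, 0, 0, 40], [0, 0, 0, -0.14, 0, 0, 40], [0, 0, 0, -0.14, 0, 0, 40], [0, 0, 0, -0.14, 0, 0, 40], [0, 0, 0, 0, 0, 0, 40], [0, 0, 0, 0, 0, 0, 40]]])

```text
time_s: 3.7
ee_pos: [0.542, -0.0371, 0.2053]
eef_rot: [2.89, 1.57, 2.958]
force: [-0.1, 0.8, -0.1]
grip_width: 0.0403
```

Run:
```python
from h import *
from station import ctrl,viewer
c=viewer.camera("wrist");pickle.dump(c,open("w1.pkl","wb"))
cv2.imwrite("pics/w1.png",cv2.resize(c["img"][:,:,::-1],(800,600)))
o=ctrl.get_obs();M=R.from_euler("xyz",o["eef_rot"]).as_matrix();print(o["time_s"],o["ee_pos"],o["qpos"],M.round(3))
t=viewer.camera("top");pickle.dump(t,open("top1.pkl","wb"))
```

```text
3.75 [ 0.54205141 -0.03706919  0.20528776] [-1.35702989e-01  2.85350878e-01  1.54012990e+00  1.54400589e-05
  1.31643473e+00 -1.77474575e+00] [[-0.    -0.068  0.998]
 [ 0.     0.998  0.068]
 [-1.     0.    -0.   ]]
```

View pics/w1.png

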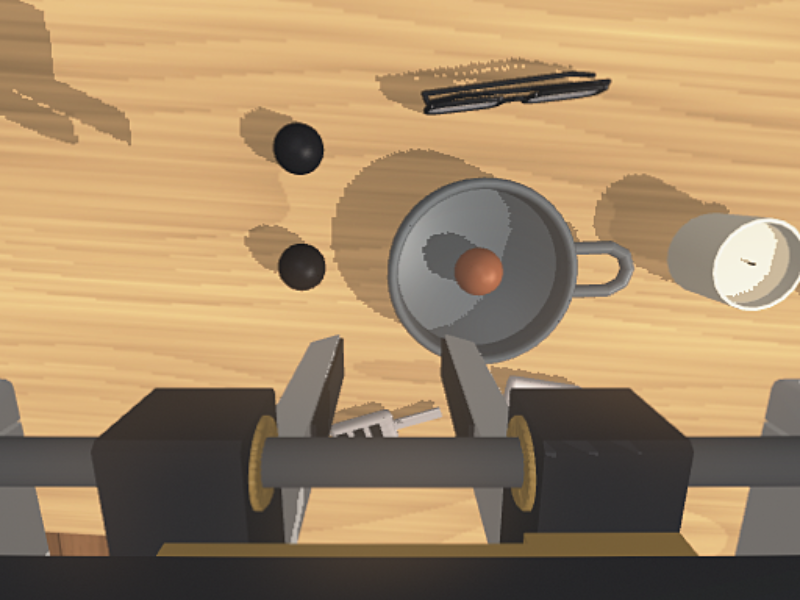

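Run:
```python
from h import *
c=pickle.load(open("w1.pkl","rb"));v=cv2.resize(c["img"],(800,600))
k=lambda p:(np.array(p)+.5)*.64-.5
P=ray(c,k([[388,270],[577,270],[482,178],[418,201],[549,205],[421,337],[551,330]]),.044)[:,:2]
from scipy.optimize import least_squares
s=least_squares(lambda q:np.linalg.norm(P-q[:2],axis=1)-q[2],[.53,.03,.07]);print(s.x,s.fun)
H=ray(c,k([[632,270],[600,242],[600,297],[581,242],[581,297]]),.03)[:,:2];print(H)
C=s.x[:2];m=[H[0],H[1:3].mean(0),H[3:].mean(0)]
for q in m:print(np.degrees(np.arctan2(*(q-C)[::-1])),np.linalg.norm(q-C))
print("ball",ray(c,k([[479,272]]),.024),"blk",ray(c,k([[302,267],[299,149]]),.019))
# overlay
for th in(94,96,98):
  for l in dish(C[0],C[1],0,np.radians(th)):
    cv2.polylines(v,[np.round((proj(c,l)+.5)/.64-.5).astype(int)],False,{94:(255,0,0),96:(255,255,0),98:(0,255,0)}[th],1)
cv2.imwrite("pics/w1o.png",cv2.resize(v[150:390,360:660,::-1],None,fx=2.5,fy=2.5))
```

```text
[0.53358084 0.03070778 0.07016814] [ 0.00078632  0.00102996 -0.00095179  0.00204026 -0.00196485 -0.00218648
  0.00124657]
[[0.52590992 0.15063223]
 [0.50586716 0.12169004]
 [0.54914942 0.12926919]
 [0.50685749 0.10700175]
 [0.55015063 0.11414924]]
93.65991780776403 0.12016952832823932
93.66624334158548 0.09496618417194333
93.63710756692575 0.08002890417531287
ball [[0.53652873 0.03222391 0.024     ]] blk [[ 0.54275192 -0.10920892  0.019     ]
 [ 0.45222049 -0.11336242  0.019     ]]
```

View pics/w1o.png

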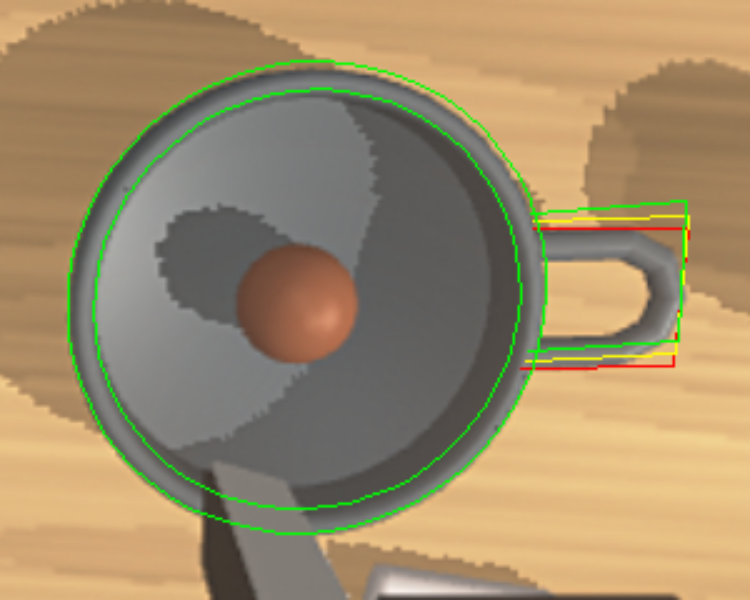

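Call:
play_rows(deltas=[[[10, 0, 0, -0.02, 0, 0, 40], [20, 0, 1, 0, 0, 0, 40], [20, 0, 0, 0, 0, 0, 40], [20, 0, 0, 0, 0, 0, 36], [20, 0, 0, 0, 0, 0, 32], [20, 0, 0, 0, 0, 0, 30], [15, 0, 0, 0, 0, 0, 30], [10, 0, 0, 0, 0, 0, 30], [0, 0, -2, 0, 0, 0, 30], [0, 0, 0, 0, 0, 0, 30]]])

```text
time_s: 4.8
ee_pos: [0.5411, -0.0372, 0.0707]
eef_rot: [-0.192, 1.571, -0.1]
force: [0.4, -0.3, -0.1]
grip_width: 0.03
```

Run:
```python
from h import *
from station import ctrl,viewer
c=viewer.camera("wrist");pickle.dump(c,open("w2.pkl","wb"))
o=ctrl.get_obs();M=R.from_euler("xyz",o["eef_rot"]).as_matrix();print(o["time_s"],o["ee_pos"],M.round(3),o["grip_width"])
v=cv2.resize(c["img"],(800,600))
C=(.535,.031)
for l in dish(C[0],C[1],0,np.radians(95)):
    cv2.polylines(v,[np.round((proj(c,l)+.5)/.64-.5).astype(int)],False,(255,255,0),1)
cv2.imwrite("pics/w2.png",v[:,:,::-1])
```

```text
4.85 [ 0.54138348 -0.03722932  0.0711093 ] [[ 0.001 -0.092  0.996]
 [-0.     0.996  0.092]
 [-1.    -0.     0.001]] 0.029873668411326642
```

View pics/w2.png

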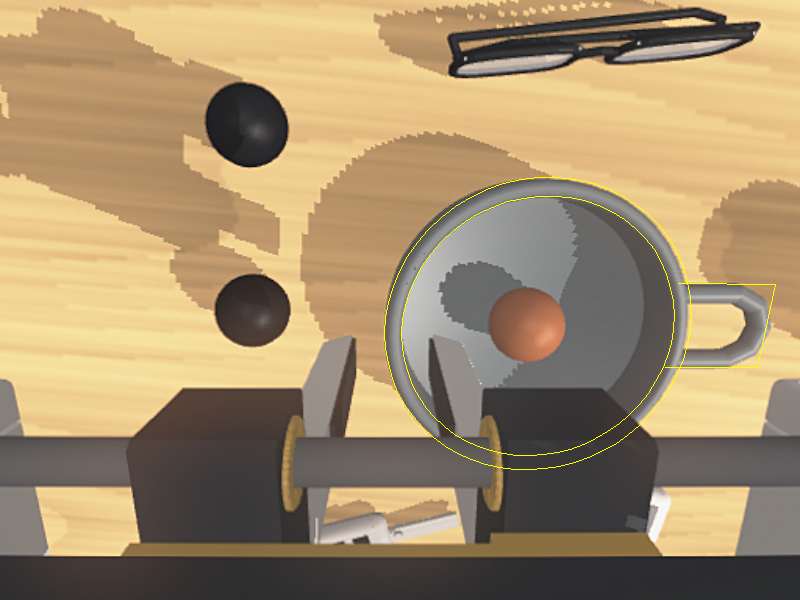

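Call:
play_rows(deltas=[[[5, 0.8, 0, 0, 0, 0, 30], [10, 0, 0, 0, 0, 0, 30], [10, 0, 0, 0, 0, 0, 30], [10, 0, 0, 0, 0, 0, 30], [8, 0, 0, 0, 0, 0, 28], [5, 0, 0, 0, 0, 0, 24], [0, 0, 0, 0, 0, 0, 20], [0, 0, 0, 0, 0, 0, 16], [0, 0, 0, 0, 0, 0, 13], [0, 0, 0, 0, 0, 0, 11]]], grip_force=5)

```text
time_s: 5.85
ee_pos: [0.5412, -0.0364, 0.0228]
eef_rot: [-0.203, 1.57, -0.111]
force: [0.7, -0.6, 0.4]
grip_width: 0.0114
```

Run:
```python
from h import *
from station import ctrl,viewer
o=ctrl.get_obs();print(o["time_s"],o["ee_pos"],o["force"],o["grip_width"])
c=viewer.camera("wrist")
cv2.imwrite("pics/w3.png",cv2.resize(c["img"][:,:,::-1],(800,600)))
```

```text
5.85 [ 0.54124242 -0.03639836  0.0227958 ] [ 0.66557504 -0.55837951  0.42221669] 0.011448124803278076
```

View pics/w3.png

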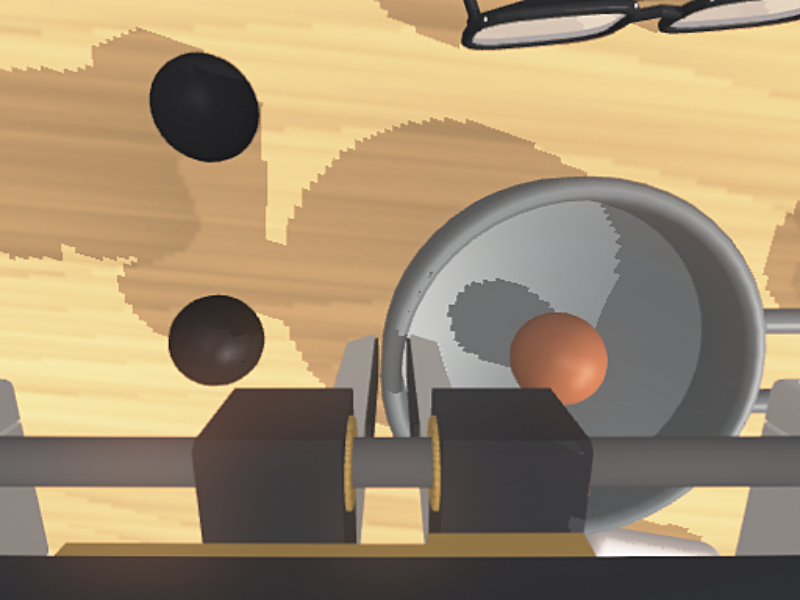

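Call:
play_rows(deltas=[[[0, 0.3, 0, 0, 0, 0, 10.5], [0, 0, 0, 0, 0, 0, 10], [0, 0, 0, 0, 0, 0, 9.5], [0, 0, 0, 0, 0, 0, 9.5]]], grip_force=3)

```text
time_s: 6.3
ee_pos: [0.5411, -0.0362, 0.0225]
eef_rot: [-0.887, 1.571, -0.795]
force: [0.2, -0.6, 1.0]
grip_width: 0.0096
```

Run:
```python
from h import *
from station import ctrl,viewer
o=ctrl.get_obs();print(o["time_s"],o["ee_pos"],o["force"],o["moment"],o["grip_width"])
c=viewer.camera("wrist")
cv2.imwrite("pics/w4.png",cv2.resize(c["img"][150:310,200:340,::-1],None,fx=3.7,fy=3.7,interpolation=cv2.INTER_CUBIC))
```

```text
6.3 [ 0.54109583 -0.03620417  0.02253744] [ 0.21527084 -0.64908132  1.0439649 ] [-0.18347268 -0.10030844 -0.03911556] 0.00955328314317904
```

View pics/w4.png

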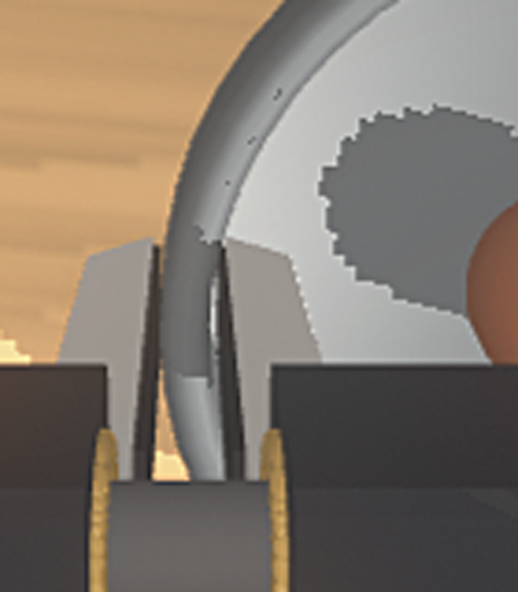

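Call:
play_rows(deltas=[[[0, 0, 0, 0, 0, 0, 8.5], [0, 0, 0, 0, 0, 0, 7.5], [0, 0, 0, 0, 0, 0, 6], [0, 0, 0, 0, 0, 0, 4], [0, 0, 0, 0, 0, 0, 0]]], grip_force=8)

```text
time_s: 6.85
ee_pos: [0.5411, -0.0361, 0.0225]
eef_rot: [-1.29, 1.571, -1.197]
force: [-1.3, -2.7, 1.9]
grip_width: 0.008
```

Call:
play_rows(deltas=[[[0, 0, 0, 0, 0, 0, 0], [0, 0, 0, 0, 0, 0, 0], [0, 0, 0, 0, 0, 0, 0]]], grip_force=45)

```text
time_s: 7.15
ee_pos: [0.5411, -0.0361, 0.0225]
eef_rot: [-0.887, 1.571, -0.795]
force: [-0.9, -3.2, 3.8]
grip_width: 0.0078
```

Run:
```python
from h import *
from station import ctrl,viewer
o=ctrl.get_obs();print(o["time_s"],o["ee_pos"],o["force"],o["moment"],o["grip_width"])
c=viewer.camera("wrist");pickle.dump(c,open("w5.pkl","wb"))
cv2.imwrite("pics/w5.png",cv2.resize(c["img"][:,:,::-1],(800,600)))
```

```text
7.15 [ 0.54106155 -0.03611037  0.02254343] [-0.88767286 -3.21192664  3.84933618] [-0.50526378  0.0441132   0.04878584] 0.007756058102543291
```

View pics/w5.png

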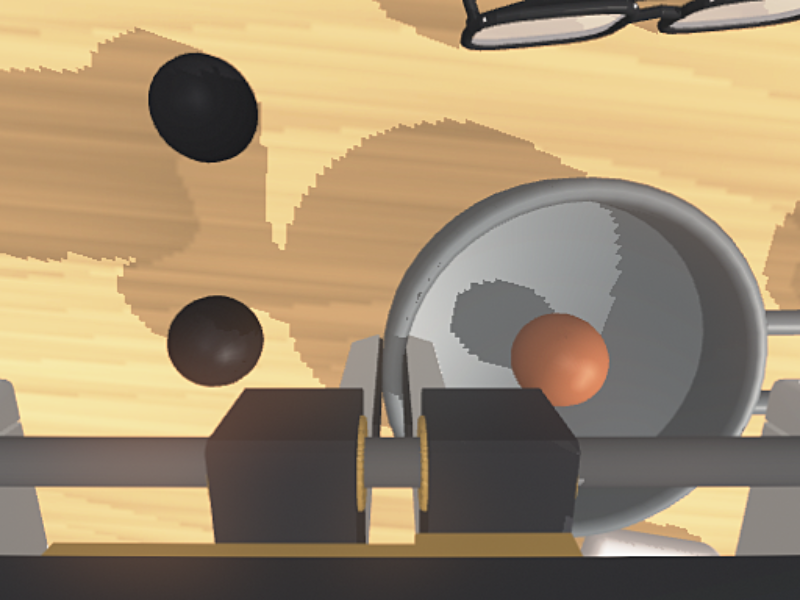

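Call:
play_rows(deltas=[[[-0.5, 0, 0, 0, 0, 0, 0], [-1, 0, 0, 0, 0, 0, 0], [-2, 0, 0, 0, 0, 0, 0], [-3, 0, 0, 0, 0, 0, 0], [-4, 0, 0, 0, 0, 0, 0], [-4, 0, 0, 0, 0, 0, 0], [-3, 0, 0, 0, 0, 0, 0], [-2, 0, 0, 0, 0, 0, 0], [-1, 0, 0, 0, 0, 0, 0], [0, 0, 0, 0, 0, 0, 0]]])

```text
time_s: 8.2
ee_pos: [0.541, -0.0361, 0.043]
eef_rot: [-0.241, 1.571, -0.149]
force: [-0.8, -0.5, -4.0]
grip_width: 0.0076
```

```bash
cat > look.py <<'E'
import sys
from h import *
from station import ctrl,viewer
n=sys.argv[1]
c=viewer.camera("wrist");s=viewer.camera("scene");t=viewer.camera("top");o=ctrl.get_obs()
pickle.dump((c,s,t,o),open(n+".pkl","wb"))
M=R.from_euler("xyz",o["eef_rot"]).as_matrix()
print(o["time_s"],o["ee_pos"],M.round(4).tolist(),o["force"],o["moment"],o["grip_width"],o["qpos"].round(3))
a=cv2.resize(c["img"],(400,300));b=cv2.resize(s["img"][120:280,180:394],(400,300));d=cv2.resize(t["img"][100:280,140:380],(400,300))
cv2.imwrite(f"pics/{n}.png",np.vstack([np.hstack([a,b]),np.hstack([d,0*d])])[:,:,::-1])
E
python3 look.py l1
```

```text
8.35 [ 0.54094896 -0.03606511  0.04280728] [[-0.0003, -0.0921, 0.9958], [0.0, 0.9958, 0.0921], [-1.0, 0.0001, -0.0003]] [-0.3514099  -0.12257246 -2.75970758] [-0.21001914 -0.14484054  0.00551971] 0.00794148074582428 [-0.134  0.474  1.693  0.     0.975 -1.797]
```

View pics/l1.png

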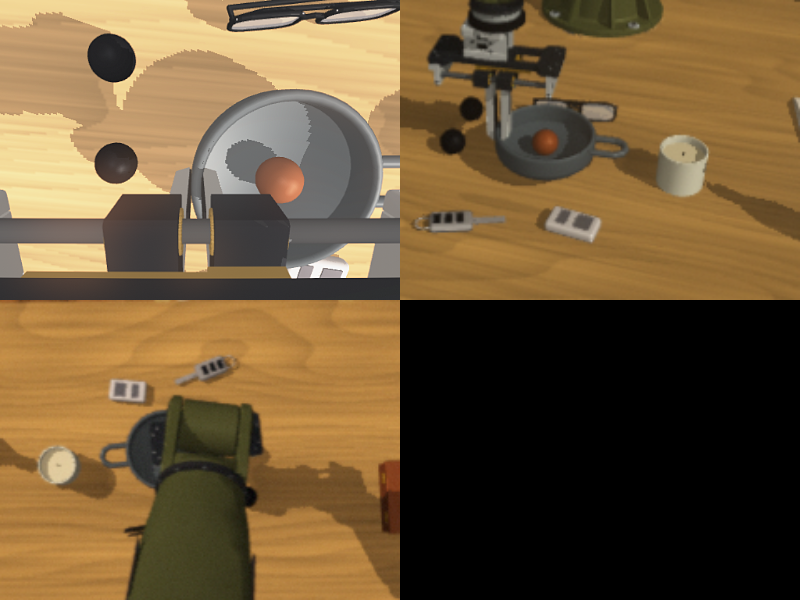

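Call:
play_rows(deltas=[[[-1, 0, 0, 0, 0, 0, 0], [-2, 0, 0, 0, 0, 0, 0], [-4, 0, 0, 0, 0, 0, 0], [-6, 0, 0, 0, 0, 0, 0], [-7, 0, 0, 0, 0, 0, 0], [-8, 0, 0, 0, 0, 0, 0], [-8, 0, 0, 0, 0, 0, 0], [-8, 0, 0, 0, 0, 0, 0], [-8, 0, 0, 0, 0, 0, 0], [-8, 0, 0, 0, 0, 0, 0]]])

```text
time_s: 9.35
ee_pos: [0.541, -0.0361, 0.1037]
eef_rot: [-0.199, 1.571, -0.107]
force: [-1.6, -1.2, -3.9]
grip_width: 0.0077
```

Call:
play_rows(deltas=[[[-8, 0, 0, 0, 0, 0, 0], [-8, 0, 0, 0, 0, 0, 0], [-8, 0, 0, 0, 0, 0, 0], [-8, 0, 0, 0, 0, 0, 0], [-8, 0, 0, 0, 0, 0, 0], [-7, 0, 0, 0, 0, 0, 0], [-6, 0, 0, 0, 0, 0, 0], [-4, 0, 0, 0, 0, 0, 0], [-2, 0, 0, 0, 0, 0, 0], [-1, 0, 0, 0, 0, 0, 0]]])

```text
time_s: 10.35
ee_pos: [0.541, -0.0361, 0.163]
eef_rot: [2.839, 1.571, 2.931]
force: [-0.7, -0.4, -4.0]
grip_width: 0.0076
```

```bash
python3 look.py l2
```

```text
10.5 [ 0.54092286 -0.03606394  0.16272646] [[-0.0004, -0.0921, 0.9957], [0.0, 0.9957, 0.0921], [-1.0, 0.0001, -0.0004]] [-0.25767907  0.37762078 -3.54295335] [-0.22333829 -0.15574108  0.0373867 ] 0.0077833351103703706 [-0.134  0.321  1.596 -0.     1.225 -1.797]
```

View pics/l2.png

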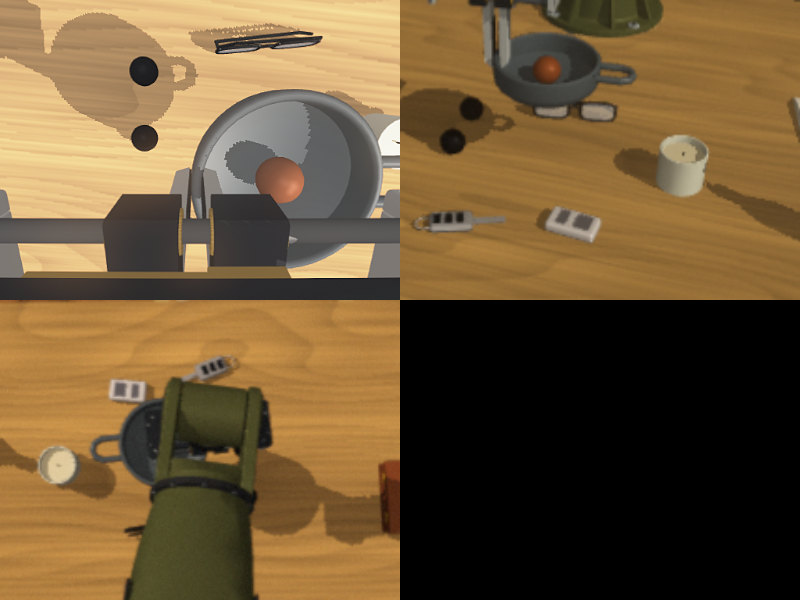

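Call:
play_rows(deltas=[[[0, 0, -0.7, 0.01, 0, 0, 0], [0, 0, -1.4, 0.02, 0, 0, 0], [0, 0, -2, 0.03, 0, 0, 0], [0, 0.1, -2.7, 0.04, 0, 0, 0], [0, 0.1, -3.4, 0.05, 0, 0, 0], [0, 0.1, -3.4, 0.05, 0, 0, 0], [0, 0.1, -3.4, 0.05, 0, 0, 0], [0, 0.1, -3.4, 0.05, 0, 0, 0], [0, 0.1, -3.4, 0.05, 0, 0, 0], [0, 0.1, -3.4, 0.05, 0, 0, 0]]])

```text
time_s: 11.5
ee_pos: [0.5138, -0.0331, 0.1629]
eef_rot: [-2.712, 1.571, -3.023]
force: [-0.7, 0.1, -3.0]
grip_width: 0.0079
```

Call:
play_rows(deltas=[[[0, 0.1, -3.4, 0.05, 0, 0, 0], [0, 0.1, -3.4, 0.05, 0, 0, 0], [0, 0.1, -3.4, 0.05, 0, 0, 0], [0, 0.1, -3.4, 0.05, 0, 0, 0], [0, 0.1, -3.4, 0.05, 0, 0, 0], [0, 0.1, -3.4, 0.05, 0, 0, 0], [0, 0.1, -3.4, 0.05, 0, 0, 0], [0, 0.1, -3.4, 0.05, 0, 0, 0], [0, 0.1, -3.4, 0.05, 0, 0, 0], [0, 0.1, -3.4, 0.05, 0, 0, 0]]])

```text
time_s: 12.5
ee_pos: [0.4853, -0.015, 0.1629]
eef_rot: [-2.593, 1.57, 2.878]
force: [0.5, 0.2, -4.6]
grip_width: 0.0078
```

```bash
python3 look.py l3
```

```text
12.65 [ 0.48551285 -0.01507844  0.16299862] [[-0.0001, 0.7226, 0.6913], [0.0001, 0.6913, -0.7226], [-1.0, -0.0, -0.0001]] [ 0.13276624  0.08754681 -2.94608233] [-0.19578639  0.06101695 -0.02699124] 0.0076756110829556915 [-0.106  0.199  1.751  0.     1.192 -0.87 ]
```

View pics/l3.png

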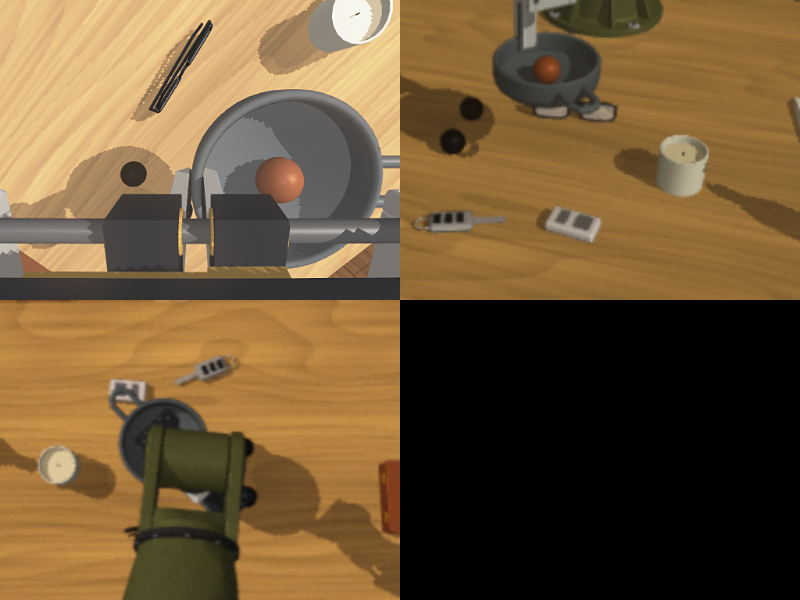

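Call:
play_rows(deltas=[[[0, 0, -1.4, 0.02, 0, 0, 0], [0, 0.1, -2.7, 0.04, 0, 0, 0], [0, 0.1, -3.4, 0.05, 0, 0, 0], [0, 0.1, -3.4, 0.05, 0, 0, 0], [0, 0.1, -3.4, 0.05, 0, 0, 0], [0, 0.1, -3.4, 0.05, 0, 0, 0], [0, 0.1, -3.4, 0.05, 0, 0, 0], [0, 0.1, -3.4, 0.05, 0, 0, 0], [0, 0.1, -3.4, 0.05, 0, 0, 0], [0, 0.1, -3.4, 0.05, 0, 0, 0]]])

```text
time_s: 13.65
ee_pos: [0.4699, 0.0118, 0.1629]
eef_rot: [-2.338, 1.571, 2.675]
force: [-0.6, 0.4, -4.7]
grip_width: 0.0076
```

Call:
play_rows(deltas=[[[0, 0.1, -3.4, 0.05, 0, 0, 0], [0, 0.1, -3.4, 0.05, 0, 0, 0], [0, 0.1, -3.4, 0.05, 0, 0, 0], [0, 0.1, -2.7, 0.04, 0, 0, 0], [0, 0.1, -2.7, 0.04, 0, 0, 0], [0, 0, -2, 0.03, 0, 0, 0], [0, 0, -1.4, 0.02, 0, 0, 0], [0, 0, -0.7, 0.01, 0, 0, 0], [0, 0, 0, 0, 0, 0, 0], [0, 0, 0, 0, 0, 0, 0]]])

```text
time_s: 14.65
ee_pos: [0.467, 0.031, 0.1629]
eef_rot: [-2.511, 1.571, 2.215]
force: [0.4, -0.0, -4.0]
grip_width: 0.0079
```

```bash
python3 look.py l4
python3 - <<'E'
from h import *
c,s,t,o=pickle.load(open("l4.pkl","rb"))
for n,k in(("s",s),("t",t)):
    x0,y0,w,h=(200,110,160,120) if n=="s" else (190,110,160,120)
    cv2.imwrite(f"pics/l4{n}.png",cv2.resize(k["img"][y0:y0+h,x0:x0+w,::-1],(800,600),interpolation=cv2.INTER_CUBIC))
cv2.imwrite("pics/l4w.png",cv2.resize(c["img"][:,:,::-1],(800,600)))
E
```

```text
14.8 [0.46702646 0.03103686 0.16294486] [[-0.0001, 0.9999, 0.0132], [0.0, 0.0132, -0.9999], [-1.0, -0.0001, -0.0]] [ 0.16519476 -0.45301826 -4.11748675] [-0.04609238  0.22030675 -0.0495008 ] 0.0076202141194198925 [-0.012  0.16   1.797  0.     1.185 -0.025]
```

View pics/l4s.png

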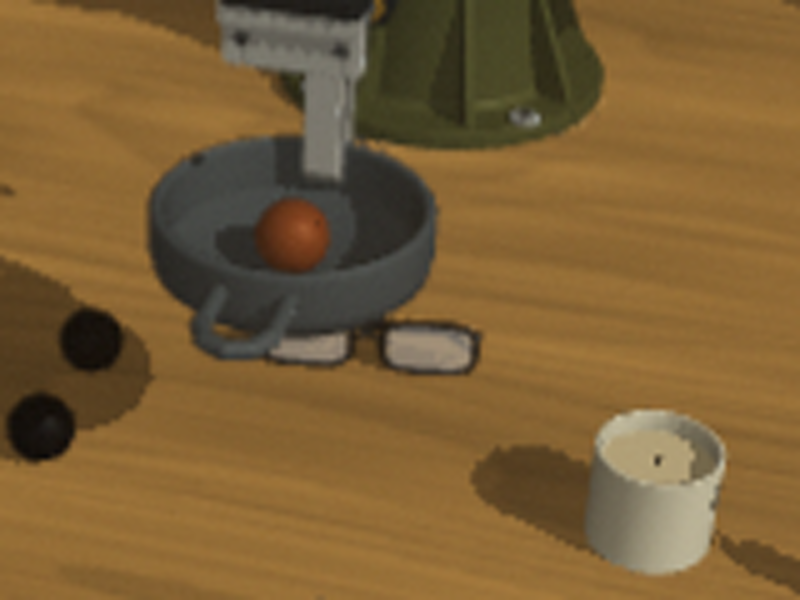

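View pics/l4t.png

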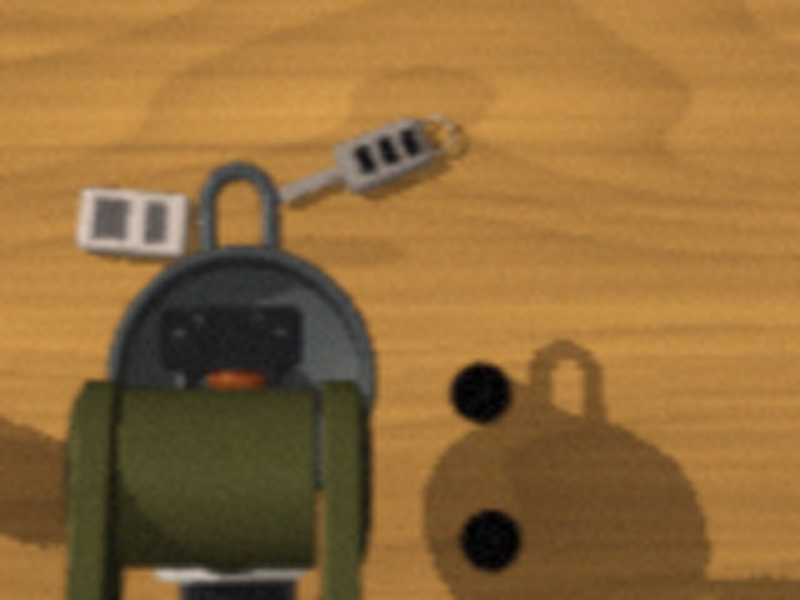

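View pics/l4w.png

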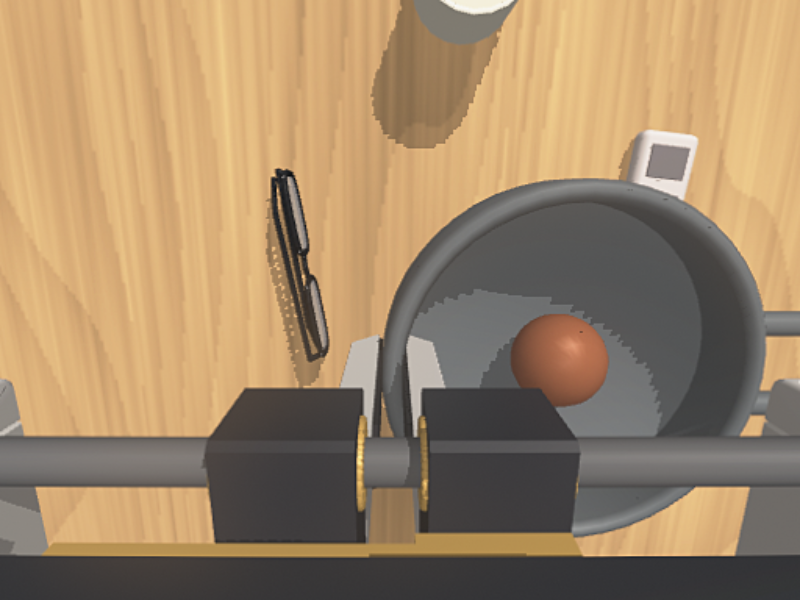

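Run:
```python
from h import *
from scipy.optimize import least_squares
c,s,t,o=pickle.load(open("l4.pkl","rb"))
k=lambda p:(np.array(p)+.5)/5-.5+[190,110]
P=ray(t,k([[243,247],[110,370],[377,370],[150,284],[335,280],[120,325],[367,325]]),.1845)[:,:2]
f=least_squares(lambda q:np.linalg.norm(P-q,axis=1)-.072,[.53,.03]);print(f.x,f.fun.round(4))
H=ray(t,k([[239,163],[201,225],[279,225],[204,195],[274,195],[241,181]]),.1705)[:,:2]
for q in(H[0],H[1:3].mean(0),H[3:5].mean(0),H[5]):print(np.degrees(np.arctan2(*(q-f.x)[::-1])),np.linalg.norm(q-f.x),q)
e=o["ee_pos"];print("kin centre",e[:2]+.068*np.array([.9999,.0132]))
for C,nm in((f.x,"a"),(e[:2]+.068*np.array([.9999,.0132]),"b")):
  for img,kk in((t,"t"),(s,"s")):
    S=5;x0,y0=(190,110) if kk=="t" else (200,110)
    v=cv2.resize(img["img"][y0:y0+120,x0:x0+160,::-1],(800,600),interpolation=cv2.INTER_CUBIC)
    for l in dish(C[0],C[1],.1405,0): cv2.polylines(v,[np.round((proj(img,l)-[x0,y0]+.5)*5-.5).astype(int)],False,(0,255,255),1)
    cv2.imwrite(f"pics/o4{kk}{nm}.png",v)
a=[cv2.imread(f"pics/o4{x}.png") for x in("ta","tb","sa","sb")]
cv2.imwrite("pics/o4.png",np.vstack([np.hstack([i[120:420,60:460] for i in a[:2]]),np.hstack([i[110:410,120:520] for i in a[2:]])]))
```

```text
[0.53211275 0.03079894] [-0.0002 -0.001  -0.0011 -0.      0.0005  0.0002 -0.0001]
1.1541217070571916 0.12045583051283074 [0.65254414 0.03322515]
1.3423115661142793 0.08630605985320763 [0.61839512 0.03282072]
1.3915774169704551 0.10280795417786465 [0.63489038 0.03329566]
0.7159089079573507 0.11049136905179693 [0.64259549 0.03217949]
kin centre [0.53501966 0.03193446]
```

View pics/o4.png

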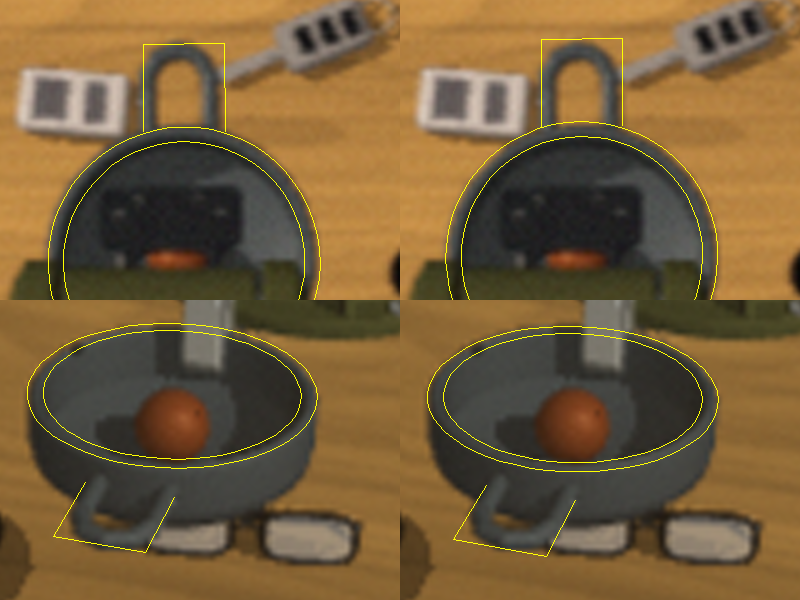

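Call:
play_rows(deltas=[[[0, 0, -0.3, 0.005, 0, 0, 0], [0, 0, -0.5, 0.007, 0, 0, 0], [0, 0, -0.2, 0.003, 0, 0, 0], [0, 0, 0, 0, 0, 0, 0], [0, 0, 0, 0, 0, 0, 0], [0, 0, 0, 0, 0, 0, 0], [0, 0, 0, 0, 0, 0, 0], [0, 0, 0, 0, 0, 0, 0], [0, 0, 0, 0, 0, 0, 0], [0, 0, 0, 0, 0, 0, 0]]])

```text
time_s: 15.8
ee_pos: [0.467, 0.0321, 0.1629]
eef_rot: [-1.502, 1.571, -3.075]
force: [0.4, -0.0, -3.4]
grip_width: 0.0077
```

```bash
python3 look.py l5
python3 - <<'E'
from h import *
c,s,t,o=pickle.load(open("l5.pkl","rb"))
x0,y0=190,110
v=cv2.resize(t["img"][y0:y0+120,x0:x0+160,::-1],(800,600),interpolation=cv2.INTER_CUBIC)
# straight world-x line through loop middle for the eye
for l in (np.array([[.60,.032,.1705],[.67,.032,.1705]]),): cv2.polylines(v,[np.round((proj(t,l)-[x0,y0]+.5)*5-.5).astype(int)],False,(0,255,255),1)
cv2.imwrite("pics/l5t.png",v)
c4=pickle.load(open("l4.pkl","rb"))[0]
print(np.abs(c["img"].astype(int)-c4["img"])[200:260,320:400].mean())
E
```

```text
15.95 [0.46704152 0.03208146 0.16295667] [[0.0, 1.0, -0.002], [0.0, -0.002, -1.0], [-1.0, 0.0, -0.0]] [-9.85135455e-01  1.69688395e-03 -5.04974146e+00] [-0.01015346  0.24477699  0.00051886] 0.007639160556557471 [-0.01   0.16   1.797  0.     1.185 -0.008]
0.8023611111111111
```

View pics/l5.png

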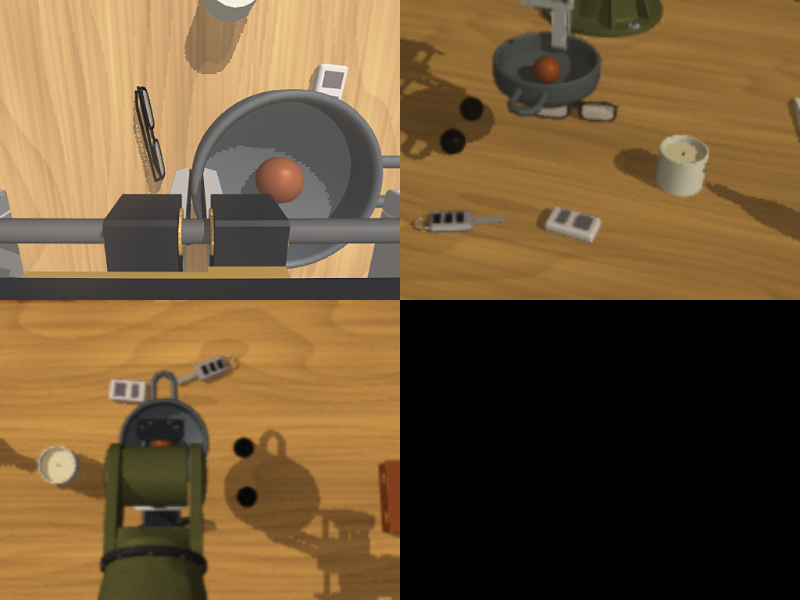

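View pics/l5t.png

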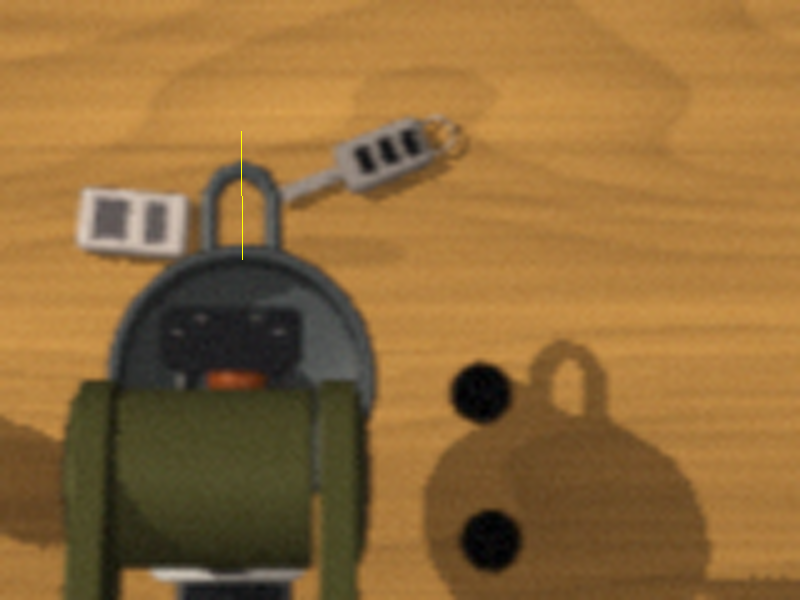

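The loop lies symmetrically about the world-x line. The dish is level and still, the ball is centred, and the neighbours haven't moved, so I'm handing in.

```bash
python3 -c "
from station import hand_in
print(hand_in())"
```

```text
the job is handed in; nothing more can be done
None
```

The dish is lifted, turned and still held level, with its loop handle pointing straight out to the room. I handed in at about 16 s.

**What I did:** I pinched the rim opposite the handle across its 8 mm wall at 45 N, and lifted it straight up until the underside was about 14 cm above the console. Only then did I turn it, about 96° around its own centre.

**Last checks:**
- **Direction:** The tool's heading is within about 0.2° of +x. Before a final 0.9° correction, camera readings of the handle were 0.7 to 1.4° off. Afterwards I only checked by eye: the loop sits evenly about the +x line in the top view.
- **Height and level:** The fingertips are at 163 mm, which puts the underside at about 140 mm. The tool is vertical and the dish looks level in the pictures.
- **Ball:** It stayed in the middle of the dish and did not move between the last pictures.
- **Other things:** In the last pictures the remote, key, glasses, candle and black balls are where they were. The vase and most of the cedar box were outside these pictures, but the dish and gripper stayed well away from both.
- **Disagreement:** The dish centre measured from the top camera and from the arm's own pose differed by about 3 mm. The camera calibration is good to about 2 mm, and this does not affect the direction.

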